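# Put the gouging carbons away in their canister and close it

### The arm

A 7-joint arm with a two-finger parallel gripper is mounted at the origin on the work surface. World frame = base frame: x ahead of the robot, y to its left, z up, the work surface at z = 0. Lengths are in m, angles in rad, forces in N, time in s.
With the tool pointing down it reaches from about 0.35 to 0.9 m from the base axis. Payload 8.1 kg.
Tool frame: the origin (TCP) lies on the centre line of the jaws, within the pads' length; the fingertips stand 19 mm ahead of it and the grasp point (between the pads) is the TCP; z points along the fingers, y is the direction in which the jaws open and shut (so a half turn about z gives the same grasp; the last joint's range is limited). The gripper opens to 92 mm and grips with 3 to 60 N. Pads are 19 mm wide; open, the fingers measure 130 mm over their backs; the gripper's body (75 mm by 190 mm) begins 47 mm behind the grasp point.
Start: joints at [1.073, 0.434, 0.025, 1.573, -0.012, 1.134, -0.075], TCP at [0.24, -0.577, 0.246] pointing down, gripper open.
Joint ranges: [-2.62, 2.62], [-0.44, 2.09], [-1.27, 1.32], [0.08, 2.57], [-1.32, 4.46], [0.12, 2], [-2.74, 2.74]. Speed limits (rad/s): [2.22, 2.22, 3.01, 3.01, 3.14, 3.14, 3.14].

### API

Orientations are given as a rotation vector (axis times angle).
In Python, from cell import monitor, imaging, workorder, outline_of gives the robot as it stands.
- The arm moves only by the tool move_arm, never from a script. Its argument "series" is a list of rows, each a list of 6 numbers: the shift along the world's x, y, z in cm, then the turn, a rotation vector about the world's x, y, z in degrees. A call has 1 to 8 rows; each row shifts and turns the commanded pose from where the row before left it; what a row does not reach is not made up. A row lasts 1/10 s, in which the tool goes at most 50 mm and 8.59 degrees, less where a joint would pass 70% of its speed; a pose out of reach is approached as far as the arm can. A call with a gripper value outside its range is refused whole. "grip" is the opening, from 0 (shut) to 1 (fully open), set as the call begins (left out, the last holds). The fingers move at their own pace and stop on an object; "force" is the grip in N (left out, the last holds). Time passes only in rows, so rows that do not move let the fingers close. It gives the time, the measured TCP pose, the force and the opening at its end, in the units of the state.
- monitor.observe(): the state, without advancing time (a new reading comes with each control period).
- imaging.get_image(name): name is "side" or "top" or "wrist"; returns a dict with "color" (384x512x3 uint8, red, green, blue), "fx", "fy", "cx", "cy" (pixels), "dist_coeffs" ([k1, k2, p1, p2, k3] as OpenCV has them; the pictures are not rectified), "rvec" (rotation vector, rad) and "tvec" (3), from world to camera coordinates, as OpenCV has them; the wrist camera has in their place "mount" (4x4, takes a point from camera to tool coordinates, whose origin is the TCP and whose axes are the flange's). Camera axes: x right, y down, z forward; pixel columns grow to the right and rows downward; lengths in m; the calibration is good to about 2 mm. A picture is of the moment at which its call begins: read the wrist's pose just before it. There is no depth.
- workorder.sign_off(): hands the job in, once; it reports no verdict.
Trained networks look in the newest picture that a camera, given by its name, has taken for a name from the list of things; names that differ only in an ending like _2 or _b are one class to them, and where a whole thing is asked for, a point or a joint stands for the part that bears it (a point fixed in the world has none). Each returns a list of dicts, best first, with "p" (0 to 1); they miss things now and then, are a little off and sometimes report something else, mostly with a low value. They report only what shows in the picture. A call takes as long as a camera call.
- outline_of(camera, thing): "mask" (384x512 bool, what is visible of it) and "rect" ([left, top, width, height] in pixels, round what is visible of it).
The state is a dict: "clock": time; "joints": joint angles; "dq": joint speeds; "joint_efforts": joint torques, N m; "position": TCP position; "ee_rot": TCP orientation; "force": force on the tool from outside, world axes, zero at the start; "ft_torque": the same for the moment, N m; "width": opening from 0.0 (shut) to 1.0 (fully open).
Only numpy, scipy, OpenCV 4.12 (cv2) and the standard library are available. Lean on these libraries where they do the work, as an engineer would, in place of code of your own. Each camera call takes 0.05 s, during which the arm holds its last target. There are 200 camera calls.

### The job

Stand both copper-coated carbons from the sloping rack upright in the steel canister, resting on its bottom with their points up. Then put the lid on the canister so that it sits level and fully down on the rim, and let go. Leave the hammer, the brush and the magnetic square where they lie.

Things in the scene. Friction and masses are not known exactly. Their poses are not given: they have to be found in the camera images.
- rod_a: Gouging carbon: a straight copper-coated round rod, 12 mm diameter, 130 mm long with a dark bare point (the last 15 mm tapers to 4 mm); 30 g. Origin at mid-length on the axis; its x axis runs along the rod towards the pointed end. It starts on the sloping rack, 35 degrees above level, point at the upper end. The other carbon is alike.
- rod_b: Gouging carbon: a straight copper-coated round rod, 12 mm diameter, 130 mm long with a dark bare point (the last 15 mm tapers to 4 mm); 30 g. Origin at mid-length on the axis; its x axis runs along the rod towards the pointed end. It starts on the sloping rack, 35 degrees above level, point at the upper end. The other carbon is alike.
- rod_a_point (a point): Tip of carbon rod_a's pointed end, 65 mm from its origin.
- rod_b_point (a point): Tip of carbon rod_b's pointed end, 65 mm from its origin.
- rack: Grey steel sloping rack, fixed; base plate 130 x 130 x 6 mm, origin under its centre. Carbons lie loose at y = +40 and -40 mm, mid-length 62 mm above the origin, rising 35 degrees along its x axis (level, away from the robot). Notches hold the lowest 20 mm (end stop) and 42 to 58 mm above mid-length, cheeks 6 mm above the rod axis; between them the rod is free all round, only the base below.
- canister: Upright round steel tube, open at the top, fixed to the bench on a 100 mm square foot plate 6 mm thick. 160 mm high, outside diameter 76 mm, inside diameter 68 mm, inner floor 8 mm above the bench. Origin: centre of its underside on the bench; z up.
- canister_rim (a point): Centre of the canister's mouth, at rim height (160 mm above the bench).
- lid: Loose steel lid, 180 g, right way up on the bench: plug 62 mm in diameter, 10 mm deep (lowest 3 mm tapered), a disc 86 mm in diameter, 5 mm thick, above it; on top a black round grip 22 mm in diameter, 21 to 47 mm above the plug's underside. Origin: centre of the plug's underside; z up through the grip. Seated, the disc lies on the rim, the origin 10 mm below it.
- hammer: Bystander, loose, stays where it lies: a hammer, to the left of the work. Origin at about its middle.
- brush: Bystander, loose, stays where it lies: a brush with a handle, to the right of the work. Origin at about its middle.
- magnet_square: Bystander, loose, stays where it lies: a grey magnetic welding square, a triangle of about 75 mm sides, 18 mm high, between rack and canister, further out. Origin at its middle on the bench.

How it is judged:
On the way:
1. both carbons stand in the canister, points up (horizontal distance between each of rod_a, rod_b and canister below 0.034 m and z of rod_a in the frame of canister between 0.055 and 0.085 m and z of each of rod_a_point, rod_b_point in the frame of canister above 0.115 m and z of rod_b in the frame of canister between 0.055 and 0.085 m), for 0.2 s.
At the end, for the whole second after the job is handed in: Both carbons stand on the canister floor (mid-length 55 to 85 mm above its underside, within 34 mm of its axis), points at least 115 mm up; lid within 6 mm of the axis, its origin 147 to 152.5 mm up, level within 0.05 rad; all three slower than 0.02 m/s (all of step 1 and linear speed of each of rod_a, rod_b, lid below 0.02 m/s and horizontal distance between lid and canister below 0.006 m and z of lid in the frame of canister between 0.147 and 0.1525 m and angle between lid's own z axis and vertical below 0.05 rad); the robot touches nothing.
It fails at once if the hammer is pushed more than 30 mm from its place (distance of hammer from where it was at the start of the episode above 0.03 m).
It fails at once if the brush is pushed more than 30 mm from its place (distance of brush from where it was at the start of the episode above 0.03 m).
It fails at once if the magnetic square is pushed more than 30 mm from its place (distance of magnet_square from where it was at the start of the episode above 0.03 m).
It also fails if it takes over 72 s, if anything falls off the work surface, if the arm or the gripper's body presses on something with over 40 N, if the wrist force passes 120 N, or if a joint passes its speed limit or range.

## Working session

There is one attempt and no reset: what is moved stays moved. The work goes in short steps, Python scripts to look and compute and a tool call to move; the robot and the scene stay as the last step left them, time stands still between calls to the robot, and variables do not carry over. Pictures are saved under pics/ and viewed, about 8 in all and at most 12, crops included, and the job is handed in when it is done.

Besides the shell and the picture viewer there is one more tool, called after "Call:" as name(argument=value, ...), one argument or row to a line, values as JSON. move_arm: Moves the arm, as the interface text tells. Its arguments: {"type":"object","properties":{"series":{"type":"array"},"grip":{"type":"number"},"force":{"type":"number"}},"required":["series"]}

```bash
mkdir -p pics; cat > h.py <<'E'
import numpy as np, cv2
from cell import monitor, imaging, workorder, outline_of
from scipy.spatial.transform import Rotation as R
E
python3 - <<'E'
from h import *
s=monitor.observe(); print({k:np.round(v,3) for k,v in s.items()})
ims=[]
for n in ("top","side"):
    im=imaging.get_image(n); ims.append(im["color"][:,:,::-1])
    print(n,{k:np.round(v,3).tolist() for k,v in im.items() if k!="color"})
    for t in ("rod_a","rack","canister","lid","magnet_square","hammer","brush"):
        print(t,[(round(float(d["p"]),2),d["rect"]) for d in outline_of(n,t)])
cv2.imwrite("pics/top.png",cv2.resize(ims[0],(800,600)))
cv2.imwrite("pics/side.png",cv2.resize(ims[1],(800,600)))
im=imaging.get_image("wrist");print(im["mount"])
E
```

```text
{'clock': np.float64(0.0), 'joints': array([ 1.073,  0.435,  0.025,  1.574, -0.012,  1.134, -0.075]), 'dq': array([-0.002, -0.   ,  0.001,  0.001,  0.002,  0.   ,  0.   ]), 'joint_efforts': array([ 1.0000e-03, -6.6787e+01,  9.8500e-01, -3.1447e+01, -6.1000e-02,
        4.3000e-02,  0.0000e+00]), 'position': array([ 0.24 , -0.577,  0.245]), 'ee_rot': array([-3.079e+00, -6.160e-01,  1.000e-03]), 'force': array([-0.451, -0.685,  0.059]), 'ft_torque': array([-0.025, -0.046, -0.006]), 'width': np.float64(1.001)}
top {'fx': 463.933, 'fy': 463.933, 'cx': 265.414, 'cy': 196.794, 'dist_coeffs': [0.041, 0.0, 0.0, 0.0, 0.0], 'rvec': [2.219, -2.157, 0.099], 'tvec': [-0.033, 0.587, 1.458]}
rod_a [(0.55, [313.7, 200.1, 7.5, 32.5])]
rack [(0.8, [307.9, 195.4, 41.1, 40.1])]
canister [(0.9, [177.3, 192.2, 35.9, 37.5])]
lid [(0.7, [239.2, 214.6, 28.3, 30.3]), (0.65, [379.4, 196.5, 18.3, 67.1])]
magnet_square [(0.49, [263.3, 153.9, 15.4, 23.8])]
hammer [(0.63, [120.9, 178.2, 28.8, 84.8])]
brush [(0.68, [380.3, 197.6, 21.0, 66.3])]
side {'fx': 423.492, 'fy': 423.492, 'cx': 259.489, 'cy': 190.939, 'dist_coeffs': [-0.016, 0.0, 0.0, 0.0, 0.0], 'rvec': [0.597, -2.596, 1.269], 'tvec': [0.528, 0.244, 0.968]}
rod_a [(0.72, [300.5, 153.5, 21.6, 16.0]), (0.71, [287.6, 158.5, 30.9, 27.7])]
rack [(0.86, [280.3, 145.6, 52.0, 54.1])]
canister [(0.92, [212.9, 219.5, 52.0, 80.1])]
lid [(0.96, [271.7, 222.0, 36.4, 25.7])]
magnet_square [(0.56, [212.9, 196.0, 29.5, 19.6])]
hammer [(0.6, [146.0, 313.6, 126.4, 65.7])]
brush [(0.77, [310.5, 145.2, 58.2, 15.3])]
[[-6.37833424e-04 -9.56088963e-01 -2.93075907e-01  7.98843890e-02]
 [ 9.99999494e-01 -8.37689341e-04  5.56417051e-04  6.20850520e-04]
 [-7.77490765e-04 -2.93075404e-01  9.56089014e-01 -1.39229378e-01]
 [ 0.00000000e+00  0.00000000e+00  0.00000000e+00  1.00000000e+00]]
```

View pics/top.png

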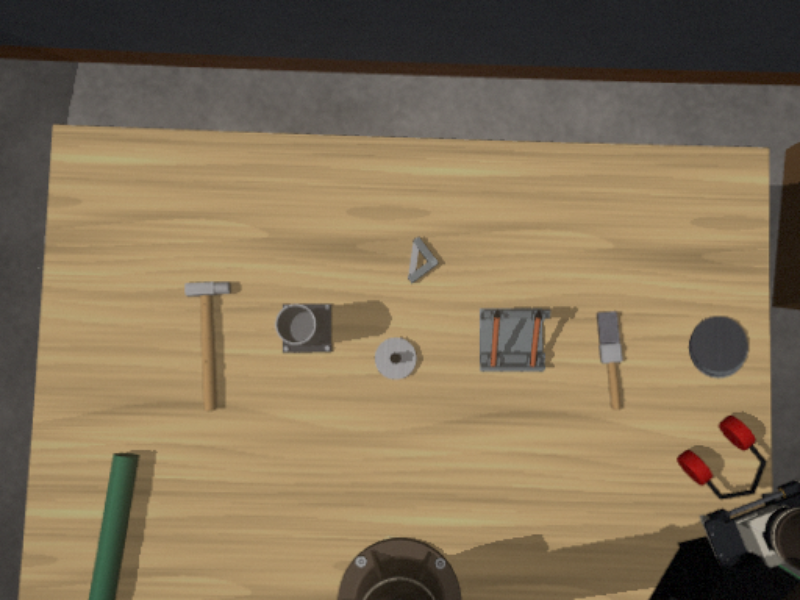

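View pics/side.png

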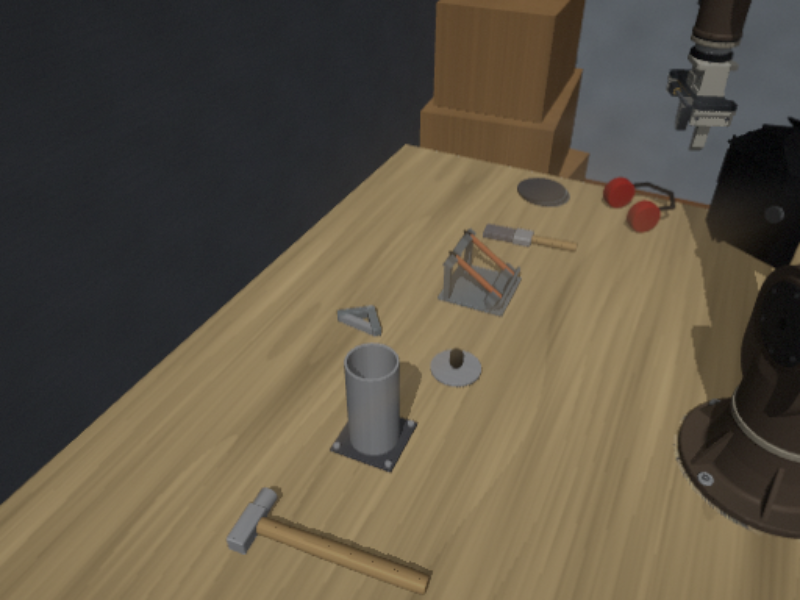

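The top view shows the canister at about (300,328), the lid at (396,358), the rack at (513,340) and the rods at about x=495 and 536 (800x600 scale). The side view agrees. Next I work out coarse positions from both cameras.

```bash
cat >> h.py <<'E'
def ray(im,uv,T=None):
    K=np.array([[im["fx"],0,im["cx"]],[0,im["fy"],im["cy"]],[0,0,1]])
    p=cv2.undistortPoints(np.array(uv,float).reshape(-1,1,2),K,np.array(im["dist_coeffs"])).reshape(-1,2)
    d=np.c_[p,np.ones(len(p))]
    if T is None:
        Rm=cv2.Rodrigues(np.array(im["rvec"]))[0]; return -Rm.T@np.array(im["tvec"]).ravel(), d@Rm
    return T[:3,3], d@T[:3,:3].T
def onplane(im,uv,z,T=None):
    o,d=ray(im,uv,T); return o+d*((z-o[2])/d[:,2])[:,None]
def wristT(s,im):
    T=np.eye(4);T[:3,:3]=R.from_rotvec(s["ee_rot"]).as_matrix();T[:3,3]=s["position"];return T@np.array(im["mount"])
def proj(im,P,T=None):
    K=np.array([[im["fx"],0,im["cx"]],[0,im["fy"],im["cy"]],[0,0,1]])
    if T is None: rv,tv=np.array(im["rvec"],float),np.array(im["tvec"],float)
    else:
        C=np.linalg.inv(T); rv,tv=cv2.Rodrigues(C[:3,:3])[0],C[:3,3]
    return cv2.projectPoints(np.array(P,float).reshape(-1,1,3),rv,tv,K,np.array(im["dist_coeffs"]))[0].reshape(-1,2)
E
python3 - <<'E'
from h import *
k=.64
t=imaging.get_image("top")
q=lambda im,u,z:print(np.round(onplane(im,np.array(u)*k,z),3).tolist())
print("rods top/bot");q(t,[(497,313),(538,313)],.099);q(t,[(495,364),(534,364)],.025)
print("rack corners");q(t,[(481,309),(480,371),(545,372),(549,309)],.006)
print("can foot");q(t,[(283,304),(332,304),(331,352),(283,352)],.006)
print("can rim");q(t,[(296,325)],.16)
print("lid disc, grip");q(t,[(397,359)],.015);q(t,[(395,357)],.047)
s=imaging.get_image("side")
print("side: rim, lid disc,grip");q(s,[(373,362)],.16);q(s,[(456,368)],.015);q(s,[(457,351)],.047)
print("rods side top/bot");q(s,[(451,253),(471,234)],.099);q(s,[(497,296),(514,272)],.025)
print("brush, hammer, square");q(t,[(600,312),(622,312),(617,408)],.01);q(t,[(210,289),(208,409)],.01);q(t,[(415,238),(438,263),(410,281)],.01)
E
```

```text
rods top/bot
[[0.575, -0.175, 0.099], [0.578, -0.255, 0.099]]
[[0.477, -0.183, 0.025], [0.479, -0.262, 0.025]]
rack corners
[[0.59, -0.154, 0.006], [0.462, -0.154, 0.006], [0.464, -0.288, 0.006], [0.594, -0.294, 0.006]]
can foot
[[0.588, 0.254, 0.006], [0.591, 0.154, 0.006], [0.492, 0.152, 0.006], [0.49, 0.25, 0.006]]
can rim
[[0.538, 0.203, 0.16]]
lid disc, grip
[[0.482, 0.016, 0.015]]
[[0.485, 0.02, 0.047]]
side: rim, lid disc,grip
[[0.536, 0.207, 0.16]]
[[0.48, 0.025, 0.015]]
[[0.483, 0.019, 0.047]]
rods side top/bot
[[0.575, -0.171, 0.099], [0.566, -0.248, 0.099]]
[[0.481, -0.179, 0.025], [0.477, -0.267, 0.025]]
brush, hammer, square
[[0.59, -0.399, 0.01], [0.592, -0.444, 0.01], [0.395, -0.435, 0.01]]
[[0.614, 0.404, 0.01], [0.371, 0.395, 0.01]]
[[0.733, -0.013, 0.01], [0.682, -0.062, 0.01], [0.643, -0.006, 0.01]]
```

Call:
move_arm(
  series=[
    [3, 3.6, 0.5, 0, 0, -2.3],
    [3, 3.6, 0.5, 0, 0, -2.3],
    [3, 3.6, 0.5, 0, 0, -2.3],
    [3, 3.6, 0.5, 0, 0, -2.3],
    [3, 3.6, 0.5, 0, 0, -2.3],
    [3, 3.6, 0.5, 0, 0, -2.3],
    [3, 3.6, 0.5, 0, 0, -2.3],
    [3, 3.6, 0.5, 0, 0, -2.3],
  ],
  grip=0.6,
)

```text
clock: 1.75
position: [0.4814, -0.2874, 0.2862]
ee_rot: [3.139, 0.113, 0.001]
force: [0.8, -1.1, 1.0]
width: 0.601
```

Call:
move_arm(
  series=[
    [3, 3.6, 0.5, 0, 0, -2.3],
    [3, 3.6, 0.5, 0, 0, -2.0],
    [0, 0, 0, 0, 0, 0],
    [0, 0, 0, 0, 0, 0],
    [0, 0, 0, 0, 0, 0],
  ],
)

```text
clock: 2.25
position: [0.5396, -0.2181, 0.2956]
ee_rot: [3.141, -0.004, -0.001]
force: [0.0, -0.7, -0.4]
width: 0.6
```

```bash
python3 - <<'E'
from h import *
s=monitor.observe(); im=imaging.get_image("wrist"); T=wristT(s,im)
print(s["clock"],s["position"],R.from_rotvec(s["ee_rot"]).as_matrix().round(3).tolist(),s["joints"].round(2), s["width"])
print(im["fx"],im["cx"],im["cy"],im["dist_coeffs"])
for t in ("rod_a","rack"): print(t,[(round(float(d["p"]),2),np.round(d["rect"])) for d in outline_of("wrist",t)])
cv2.imwrite("pics/w1.png",cv2.resize(im["color"][:,:,::-1],(800,600)))
E
```

```text
2.25 [ 0.53964033 -0.21809871  0.2955753 ] [[1.0, -0.003, -0.001], [-0.003, -1.0, -0.001], [-0.001, 0.001, -1.0]] [ 0.35  0.33 -0.07  1.6   0.03  1.21 -1.31] 0.5996773482588557
294.67217380162657 254.15300960397812 190.87171254997608 [-0.02352937  0.          0.          0.          0.        ]
rod_a [(0.92, array([212., 135.,  21.,  72.])), (0.56, array([276., 135.,  17.,  68.]))]
rack [(0.59, array([194., 119., 112.,  91.]))]
```

View pics/w1.png

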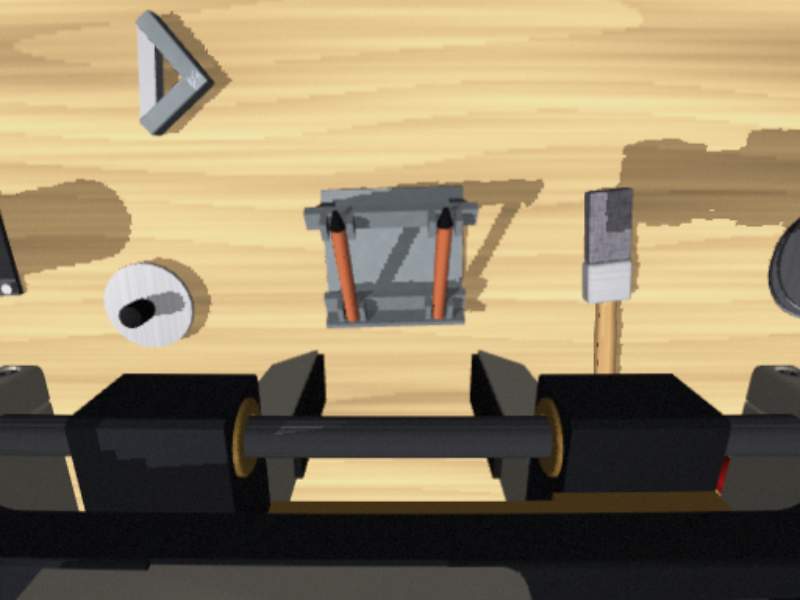

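The wrist view shows both rods seated: tips at (337,212) and (445,210), tails at (352,320) and (439,318). The lid grip is at about (137,313). Next I fit the rack pose.

```bash
python3 - <<'E'
from h import *
from scipy.optimize import least_squares
s=monitor.observe(); im=imaging.get_image("wrist"); T=wristT(s,im)
c,sn=np.cos(np.radians(35)),np.sin(np.radians(35))
pt=[];
for y in (.04,-.04):
    pt+= [(65e-3*c,y,.062+65e-3*sn),(-65e-3*c,y,.062-65e-3*sn)]
pt+=[(.065,.065,.006),(.065,-.065,.006),(-.065,-.065,.006),(-.065,.065,.006)]
uv=np.array([(337,212),(352,320),(445,210),(439,318),(322,191),(463,187),(465,323),(328,327)])*.64
P=np.array(pt)
def f(p):
    Q=P@R.from_euler('z',p[2]).as_matrix().T+[p[0],p[1],0]; return (proj(im,Q,T)-uv).ravel()
r=least_squares(f,[.53,-.22,0],loss='soft_l1'); p=r.x
print(p.round(4)); print(r.fun.reshape(-1,2).round(1).tolist())
for y in (.04,-.04):
    for s0 in (0,.022): print(y,s0,(np.array([s0*c,y,.062+s0*sn])@R.from_euler('z',p[2]).as_matrix().T+[p[0],p[1],0]).round(4))
for (u,z) in (((137,313),.047),((149,304),.015)): print("lid",onplane(im,np.array([u])*.64,z,T).round(4))
E
```

```text
[ 0.5273 -0.2162  0.0218]
[[-0.6, 2.2], [0.8, -0.4], [1.1, 1.5], [-0.7, -0.5], [-0.8, -0.1], [0.4, -0.1], [-2.2, -0.9], [1.6, -1.4]]
0.04 0 [ 0.5264 -0.1762  0.062 ]
0.04 0.022 [ 0.5445 -0.1759  0.0746]
-0.04 0 [ 0.5282 -0.2562  0.062 ]
-0.04 0.022 [ 0.5462 -0.2558  0.0746]
lid [[0.488  0.0142 0.047 ]]
lid [[0.4863 0.0202 0.015 ]]
```

Call:
move_arm(
  series=[
    [0, 1.4, -3, 0, 0, 1.2],
    [0, 1.4, -4, 0, 0, 0],
    [0.15, 1.4, -4, 0, 0, 0],
    [0, 0, -4, 0, 0, 0],
    [0, 0, -3, 0, 0, 0],
    [0, 0, -2, 0, 0, 0],
    [0, 0, -1.5, 0, 0, 0],
    [0, 0, 0, 0, 0, 0],
  ],
)

```text
clock: 3.25
position: [0.5402, -0.1753, 0.0788]
ee_rot: [-3.141, -0.029, 0.006]
force: [0.2, -0.5, -0.7]
width: 0.595
```

```bash
python3 - <<'E'
from h import *
s=monitor.observe(); im=imaging.get_image("wrist"); T=wristT(s,im)
print(s["clock"],s["position"],s["force"])
cv2.imwrite("pics/w2.png",cv2.resize(im["color"][:,:,::-1],(800,600)))
E
```

```text
3.25 [ 0.54015925 -0.17532569  0.07882664] [ 0.16110105 -0.48902567 -0.70133634]
```

View pics/w2.png

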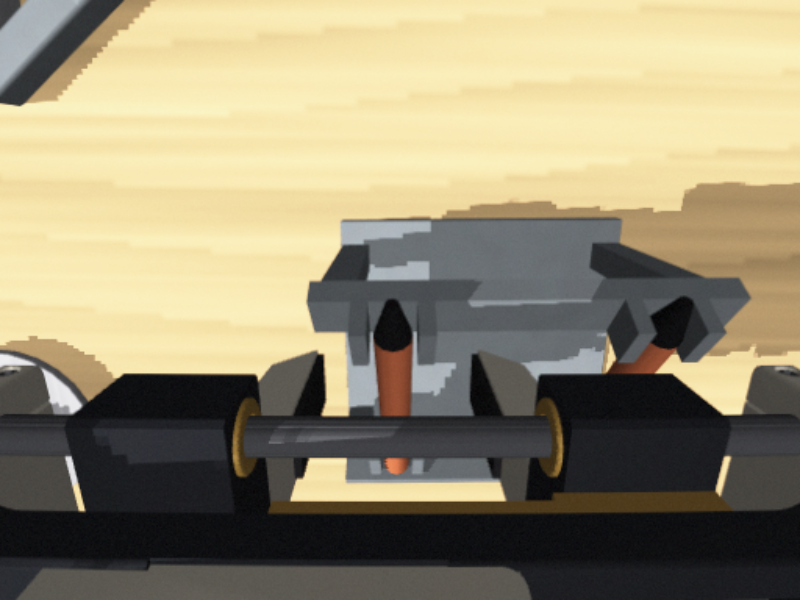

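The rod is centred between the jaws (x≈394, jaw middle at 398). Closing and lifting.

Call:
move_arm(
  series=[
    [0, 0, -0.2, 0, 0, 0],
    [0, 0, 0, 0, 0, 0],
    [0, 0, 0, 0, 0, 0],
    [0, 0, 0, 0, 0, 0],
    [0, 0, 0, 0, 0, 0],
    [0, 0, 0, 0, 0, 0],
  ],
  grip=0,
  force=30,
)

```text
clock: 3.9
position: [0.542, -0.1749, 0.0789]
ee_rot: [3.141, 0.031, 0.0]
force: [0.5, 0.3, 0.6]
width: 0.132
```

Call:
move_arm(
  series=[
    [0, 0, 1, 0, 0, 0],
    [0, 0, 2, 0, 0, 0],
    [0, 0, 4, 0, 0, 0],
    [0, 0, 4, 0, 0, 0],
    [0, 0, 4, 0, 0, 0],
    [0, 0, 4, 0, 0, 0],
    [0, 0, 3, 0, 0, 0],
    [0, 0, 0, 0, 0, 0],
  ],
)

```text
clock: 4.7
position: [0.5438, -0.1753, 0.3043]
ee_rot: [3.139, 0.031, 0.013]
force: [-0.5, 0.1, -0.4]
width: 0.12
```

Call:
move_arm(
  series=[
    [0, 4.7, 0, 0, 0, 2.45],
    [0, 4.7, 0, 0, 0, 2.45],
    [0, 4.7, 0, 0, 0, 2.45],
    [0, 4.7, 0, 0, 0, 2.45],
    [0, 4.7, 0, 0, 0, 2.45],
    [0, 4.7, 0, 0, 0, 2.45],
    [0, 4.7, 0, 0, 0, 2.45],
    [0, 4.7, 0, 0, 0, 2.45],
  ],
)

```text
clock: 5.5
position: [0.5412, 0.2026, 0.2987]
ee_rot: [3.09, 0.567, -0.001]
force: [1.1, 0.1, -1.0]
width: 0.121
```

Call:
move_arm(
  series=[
    [0, 0, 0, 2.45, -6.42, 0],
    [0, 0, 0, 2.45, -6.42, 0],
    [0, 0, 0, 2.45, -6.42, 0],
    [0, 0, 0, 2.45, -6.42, 0],
    [0, 0, 0, 2.45, -6.42, 0],
    [0, 0, 0, 2.45, -6.42, 0],
    [0, 0, 0, 2.45, -6.42, 0],
    [0, 0, 0, 2.45, -6.42, 0],
  ],
)

```text
clock: 6.3
position: [0.5487, 0.1901, 0.3139]
ee_rot: [-2.746, -0.486, -1.163]
force: [1.2, -1.4, 0.0]
width: 0.119
```

```bash
python3 - <<'E'
from h import *
s=monitor.observe()
print(s["clock"],s["position"],R.from_rotvec(s["ee_rot"]).as_matrix().round(3).tolist(),s["joints"].round(2))
im=imaging.get_image("side");im2=imaging.get_image("top");
for n in ("side","top"):
  for t in ("canister","rod_a"): print(n,t,[(round(float(d["p"]),2),np.round(d["rect"])) for d in outline_of(n,t)])
a=im["color"][70:320,150:350,::-1];b=im2["color"][140:265,130:230,::-1]
cv2.imwrite("pics/c1.png",np.hstack([cv2.resize(a,(400,500)),cv2.resize(b,(400,500))]))
E
```

```text
6.3 [0.54873973 0.19013504 0.31391585] [[0.653, 0.338, 0.678], [0.245, -0.941, 0.232], [0.716, 0.014, -0.698]] [-0.19  0.01 -0.31  2.25  0.91  0.15 -2.57]
side canister [(0.72, array([210., 219.,  54.,  82.]))]
side rod_a [(0.81, array([229., 146.,  13.,  56.])), (0.65, array([300., 153.,  24.,  19.]))]
top canister [(0.6, array([196., 192.,  18.,  28.])), (0.16, array([341., 201.,   5.,  32.]))]
top rod_a [(0.42, array([342., 200.,   4.,  13.]))]
```

View pics/c1.png

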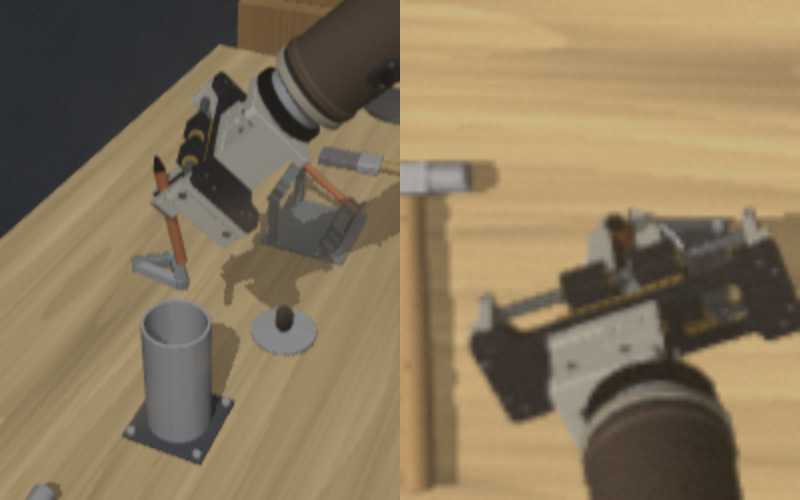

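The rod is held about 9° off upright because wrist joint 6 is near its limit. That is enough for the tube. I centre it over the mouth and check before going down.

Call:
move_arm(
  series=[
    [-0.7, 0.6, 0, 0, 0, 0],
    [-0.7, 0.7, 0, 0, 0, 0],
    [0, 0, -2, 0, 0, 0],
    [0, 0, -2, 0, 0, 0],
    [0, 0, -1.5, 0, 0, 0],
    [0, 0, 0, 0, 0, 0],
    [0, 0, 0, 0, 0, 0],
  ],
)

```text
clock: 7.3
position: [0.5397, 0.1983, 0.2888]
ee_rot: [-2.753, -0.5, -1.12]
force: [-0.6, 0.6, -1.4]
width: 0.119
```

```bash
cat >> h.py <<'E'
def held(off=.006,s0=.019,a=35):
    s=monitor.observe(); M=R.from_rotvec(s["ee_rot"]).as_matrix()
    d=np.cos(np.radians(a))*M[:,0]-np.sin(np.radians(a))*M[:,2]; P=s["position"]+off*M[:,2]
    print("t",s["clock"],"tcp",s["position"].round(4),"zt",M[:,2].round(3),"rod",d.round(3),"bottom",(P-d*(s0+.065)).round(4),"tip",(P+d*(.065-s0)).round(4),"q",s["joints"].round(2))
    return P-d*(s0+.065),P+d*(.065-s0)
E
python3 - <<'E'
from h import *
b,t=held()
im=imaging.get_image("side"); m=outline_of("side","rod_a")
print([(round(float(d["p"]),2),np.round(d["rect"])) for d in m]); print("proj bottom/tip",proj(im,[b,t]).round(1).tolist())
print("rim proj",proj(im,[[.538,.2035,.16]]).round(1))
a=im["color"][100:300,170:330,::-1]
cv2.imwrite("pics/c2.png",cv2.resize(a,(480,600)))
E
```

```text
t 7.3 tcp [0.5397 0.1983 0.2888] zt [ 0.655  0.239 -0.717] rod [0.173 0.071 0.982] bottom [0.5291 0.1938 0.202 ] tip [0.5516 0.203  0.3297] q [-0.64  0.01  0.13  2.3   1.06  0.13 -2.74]
[(0.56, array([305., 155.,  21.,  17.])), (0.49, array([230., 161.,  18.,  56.]))]
proj bottom/tip [[244.2, 214.2], [230.4, 163.2]]
rim proj [[238.8 230.5]]
```

View pics/c2.png

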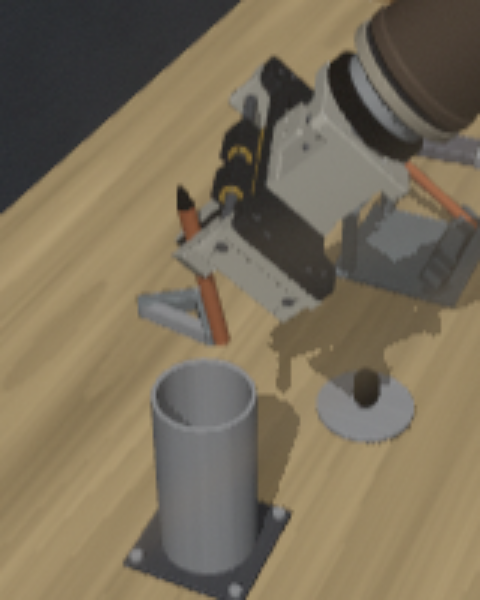

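Call:
move_arm(
  series=[
    [0.1, 0.2, 0, -1.5, 3.8, 0],
    [0.1, 0.2, 0, -1.5, 3.8, 0],
    [0.1, 0.3, 0, -1.5, 3.8, 0],
    [0, 0, 0, 0, 0, 0],
    [0, 0, 0, 0, 0, 0],
  ],
)

```text
clock: 7.9
position: [0.5481, 0.1933, 0.2906]
ee_rot: [-2.857, -0.499, -0.974]
force: [-1.2, -1.0, -0.4]
width: 0.12
```

```bash
python3 -c "
from h import *
held()"
```

```text
t 7.9 tcp [0.5481 0.1933 0.2906] zt [ 0.58   0.18  -0.794] rod [0.277 0.124 0.953] bottom [0.5283 0.184  0.2058] tip [0.5643 0.2001 0.3297] q [-0.6   0.04  0.1   2.19  0.42  0.3  -2.09]
```

Call:
move_arm(
  series=[
    [-0.3, 0.6, 0, 0, 0, 0],
    [-0.2, 0.6, 0, 0, 0, 0],
    [0, 0, -1.5, 0, 0, 0],
    [0, 0, -1.5, 0, 0, 0],
    [0, 0, 0, 0, 0, 0],
    [0, 0, 0, 0, 0, 0],
  ],
)

```text
clock: 8.5
position: [0.542, 0.2059, 0.2601]
ee_rot: [-2.857, -0.502, -0.971]
force: [0.7, -1.1, -0.6]
width: 0.118
```

```bash
python3 -c "
from h import *
held()"
```

```text
t 8.5 tcp [0.542  0.2059 0.2601] zt [ 0.578  0.181 -0.796] rod [0.279 0.126 0.952] bottom [0.5221 0.1964 0.1754] tip [0.5583 0.2128 0.2991] q [-0.66  0.08  0.12  2.23  0.61  0.23 -2.31]
```

Call:
move_arm(
  series=[
    [0.1, 0, -1.5, -0.35, 0.95, 0],
    [0.1, 0, -1.5, -0.35, 0.95, 0],
    [0.1, 0, -1.5, -0.35, 0.95, 0],
    [0, 0, 0, 0, 0, 0],
    [0, 0, 0, 0, 0, 0],
  ],
)

```text
clock: 9.0
position: [0.5454, 0.2062, 0.2145]
ee_rot: [-2.89, -0.509, -0.896]
force: [-0.0, -0.2, -0.5]
width: 0.121
```

```bash
python3 -c "
from h import *
held()"
```

```text
t 9.0 tcp [0.5454 0.2062 0.2145] zt [ 0.537  0.166 -0.827] rod [0.327 0.143 0.934] bottom [0.5211 0.1952 0.1311] tip [0.5636 0.2138 0.2525] q [-0.65  0.17  0.13  2.24  0.61  0.18 -2.32]
```

Call:
move_arm(
  series=[
    [0.0, 0, -1.4, -0.35, 0.95, 0],
    [0.0, 0, -1.4, -0.35, 0.95, 0],
    [0.0, 0, -1.3, -0.35, 0.95, 0],
    [0, 0, 0, 0, 0, 0],
    [0, 0, 0, 0, 0, 0],
  ],
)

```text
clock: 9.5
position: [0.5453, 0.2062, 0.1737]
ee_rot: [-2.92, -0.516, -0.822]
force: [0.9, -0.3, 0.9]
width: 0.122
```

```bash
python3 -c "
from h import *
held()"
```

```text
t 9.5 tcp [0.5453 0.2062 0.1737] zt [ 0.495  0.15  -0.856] rod [0.372 0.16  0.914] bottom [0.517  0.1937 0.0918] tip [0.5654 0.2145 0.2106] q [-0.63  0.25  0.12  2.24  0.61  0.15 -2.32]
```

Call:
move_arm(
  series=[
    [0, 0, 0, 0, 0, 0],
    [0, 0, 0, 0, 0, 0],
    [0, 0, 0, 0, 0, 0],
    [0, 0, 0, 0, 0, 0],
    [0, 0, 0, 0, 0, 0],
  ],
  grip=0.26,
)

```text
clock: 10.0
position: [0.5454, 0.2064, 0.1746]
ee_rot: [-2.919, -0.516, -0.823]
force: [0.0, -0.2, 0.5]
width: 0.263
```

Call:
move_arm(
  series=[
    [0, 0, 2, 0, 0, 0],
    [0, 0, 3, 0, 0, 0],
    [0, 0, 3, 0, 0, 0],
    [0, 0, 3, 0, 0, 0],
    [-1, -3, 2, 0, 0, 0],
    [-1, -4, 0, 0, 0, 0],
    [-1, -4, 0, 0, 0, 0],
    [0, -4, 0, 0, 0, 0],
  ],
)

```text
clock: 10.8
position: [0.5141, 0.055, 0.3047]
ee_rot: [-2.919, -0.517, -0.824]
force: [1.6, 0.2, -0.3]
width: 0.255
```

```bash
python3 - <<'E'
from h import *
held()
a=imaging.get_image("side")["color"][180:320,180:300,::-1];b=imaging.get_image("top")["color"][170:245,160:240,::-1]
cv2.imwrite("pics/c3.png",np.hstack([cv2.resize(a,(400,466)),cv2.resize(b,(400,466))]))
E
```

```text
t 10.8 tcp [0.5141 0.055  0.3047] zt [ 0.497  0.152 -0.855] rod [0.371 0.159 0.915] bottom [0.4859 0.0426 0.2227] tip [0.5341 0.0633 0.3416] q [-0.17 -0.05  0.01  2.17 -0.15  0.48 -1.27]
```

View pics/c3.png

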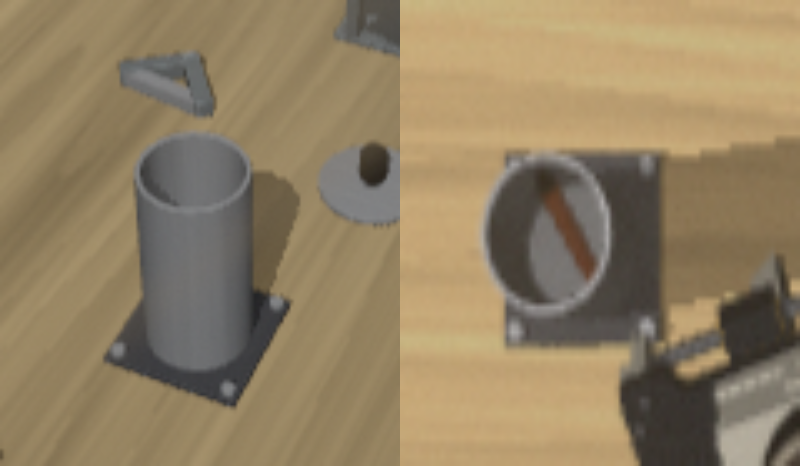

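Rod A is inside the canister, leaning with its point up at the far wall. Next I work out the pick pose for rod B, with the tool leaning 15° forward so the rod ends up more upright.

```bash
cat >> h.py <<'E'
def goto(p,M):
    s=monitor.observe(); M0=R.from_rotvec(s["ee_rot"])
    print("t",s["clock"],"dcm",((np.array(p)-s["position"])*100).round(2),"rot deg",np.degrees((M*M0.inv()).as_rotvec()).round(2))
def tool(yaw,lean): # lean>0: body leans toward tool x
    return R.from_euler('z',yaw,degrees=True)*R.from_euler('y',lean,degrees=True)*R.from_euler('x',180,degrees=True)
E
python3 - <<'E'
from h import *
goto([.5420,-.256,.18],tool(1.25,15))
E
```

```text
t 10.9 dcm [  2.69 -30.69 -12.46] rot deg [ -6.69  45.97 -17.68]
```

Call:
move_arm(
  series=[
    [0.4, -4, 0, -0.84, 5.75, -2.21],
    [0.4, -4, 0, -0.84, 5.75, -2.21],
    [0.4, -4, 0, -0.84, 5.75, -2.21],
    [0.4, -4, 0, -0.84, 5.75, -2.21],
    [0.4, -4, 0, -0.84, 5.75, -2.21],
    [0.4, -4, 0, -0.84, 5.75, -2.21],
    [0.3, -4, 0, -0.84, 5.75, -2.21],
    [0, -2.7, 0, -0.84, 5.75, -2.21],
  ],
  grip=0.6,
)

```text
clock: 11.7
position: [0.5426, -0.2532, 0.3045]
ee_rot: [3.112, 0.034, -0.417]
force: [0.4, -0.1, 0.3]
width: 0.602
```

Call:
move_arm(
  series=[
    [0, 0, -4, 0, 0, 0],
    [0, 0, -4, 0, 0, 0],
    [0, 0, -3, 0, 0, 0],
    [0, 0, 0, 0, 0, 0],
    [0, 0, 0, 0, 0, 0],
  ],
)

```text
clock: 12.2
position: [0.5426, -0.2504, 0.1948]
ee_rot: [-3.113, -0.041, 0.413]
force: [0.4, -0.0, 0.3]
width: 0.598
```

```bash
python3 - <<'E'
from h import *
goto([.5415,-.256,.0765],tool(1.25,15))
E
```

```text
t 12.2 dcm [ -0.11  -0.56 -11.83] rot deg [-0.25 -0.11 -0.21]
```

Call:
move_arm(
  series=[
    [-0.1, -0.55, -2, 0, 0, 0],
    [0, 0, -3, 0, 0, 0],
    [0, 0, -3, 0, 0, 0],
    [0, 0, -2, 0, 0, 0],
    [0, 0, -1.8, 0, 0, 0],
    [0, 0, 0, 0, 0, 0],
    [0, 0, 0, 0, 0, 0],
  ],
)

```text
clock: 12.9
position: [0.5426, -0.2565, 0.0782]
ee_rot: [-3.114, -0.04, 0.408]
force: [-0.3, 0.6, 0.6]
width: 0.603
```

```bash
python3 - <<'E'
from h import *
goto([.5415,-.256,.0765],tool(1.25,15)); print(monitor.observe()["force"])
a=imaging.get_image("wrist")["color"][:,:,::-1];b=imaging.get_image("side")["color"][100:220,240:400,::-1]
cv2.imwrite("pics/w3.png",np.hstack([cv2.resize(a,(400,300)),cv2.resize(b,(400,300))]))
E
```

```text
t 12.9 dcm [-0.11  0.05 -0.17] rot deg [-0.22  0.07 -0.21]
[-0.31052848  0.57978591  0.61512028]
```

View pics/w3.png

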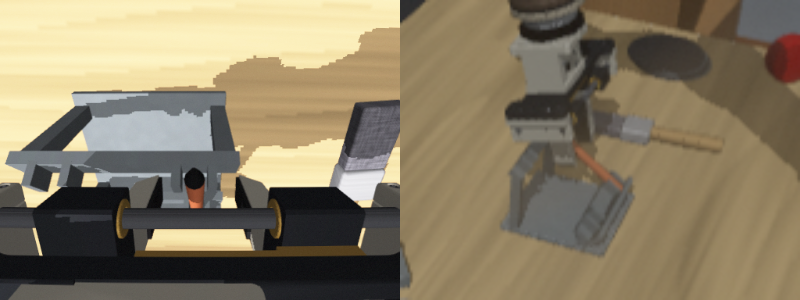

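The rod is between the jaws (about 196 against a jaw middle of 199), with no contact force. Closing.

Call:
move_arm(
  series=[
    [-0.1, 0, -0.15, 0, 0, 0],
    [0, 0, 0, 0, 0, 0],
    [0, 0, 0, 0, 0, 0],
    [0, 0, 0, 0, 0, 0],
    [0, 0, 0, 0, 0, 0],
    [0, 0, 0, 0, 0, 0],
  ],
  grip=0,
  force=30,
)

```text
clock: 13.6
position: [0.5403, -0.2559, 0.0748]
ee_rot: [-3.112, -0.04, 0.412]
force: [-0.3, 11.2, 1.1]
width: 0.129
```

Call:
move_arm(
  series=[
    [0, 0, 1, 0, 0, 0],
    [0, 0, 2, 0, 0, 0],
    [0, 0, 4, 0, 0, 0],
    [0, 0, 4, 0, 0, 0],
    [0, 0, 4, 0, 0, 0],
    [0, 0, 4, 0, 0, 0],
    [0, 0, 3, 0, 0, 0],
    [0, 0, 0, 0, 0, 0],
  ],
)

```text
clock: 14.4
position: [0.5417, -0.2574, 0.3002]
ee_rot: [3.114, 0.039, -0.4]
force: [0.3, -0.6, -1.0]
width: 0.123
```

```bash
python3 - <<'E'
from h import *
print(monitor.observe()["position"])
goto([.5415,.2,.31],tool(20.9,-30))
E
```

```text
[ 0.54171956 -0.2573566   0.30020952]
t 14.4 dcm [-2.000e-02  4.574e+01  9.800e-01] rot deg [  8.59 -43.99  18.45]
```

Call:
move_arm(
  series=[
    [0, 4.57, 0.1, 0.86, -4.4, 1.85],
    [0, 4.57, 0.1, 0.86, -4.4, 1.85],
    [0, 4.57, 0.1, 0.86, -4.4, 1.85],
    [0, 4.57, 0.1, 0.86, -4.4, 1.85],
    [0, 4.57, 0.1, 0.86, -4.4, 1.85],
    [0, 4.57, 0.1, 0.86, -4.4, 1.85],
    [0, 4.57, 0.1, 0.86, -4.4, 1.85],
    [0, 4.57, 0.1, 0.86, -4.4, 1.85],
  ],
)

```text
clock: 15.2
position: [0.5397, 0.1111, 0.3033]
ee_rot: [-2.981, -0.448, -0.544]
force: [0.9, -0.2, -1.1]
width: 0.123
```

Call:
move_arm(
  series=[
    [0, 4.57, 0.1, 0.86, -4.4, 1.85],
    [0, 4.57, 0.1, 0.86, -4.4, 1.85],
    [0, 0, 0, 0, 0, 0],
    [0, 0, 0, 0, 0, 0],
    [0, 0, 0, 0, 0, 0],
  ],
)

```text
clock: 15.7
position: [0.5406, 0.1996, 0.3047]
ee_rot: [-2.901, -0.537, -0.764]
force: [1.0, -0.7, -0.8]
width: 0.123
```

```bash
python3 - <<'E'
from h import *
held(.0055,.013,50)
goto([.5415,.2105,.26],tool(20.9,-33))
E
```

```text
t 15.7 tcp [0.5406 0.1996 0.3047] zt [ 0.46   0.178 -0.87 ] rod [0.17  0.064 0.983] bottom [0.5298 0.1955 0.2233] tip [0.552  0.2039 0.3511] q [-0.46  0.06 -0.02  2.05  0.11  0.53 -1.77]
t 15.7 dcm [ 0.09  1.09 -4.47] rot deg [ 1.17 -3.28 -0.1 ]
```

Call:
move_arm(
  series=[
    [-0.25, 0.55, 0, 0.8, -2.1, 0],
    [-0.3, 0.6, 0, 0.8, -2.1, 0],
    [0, 0, -2.5, 0, 0, 0],
    [0, 0, -2.5, 0, 0, 0],
    [0, 0, 0, 0, 0, 0],
    [0, 0, 0, 0, 0, 0],
  ],
)

```text
clock: 16.3
position: [0.5355, 0.2112, 0.2551]
ee_rot: [-2.857, -0.529, -0.874]
force: [0.4, -0.6, 0.1]
width: 0.123
```

```bash
python3 - <<'E'
from h import *
b,t=held(.0055,.013,50)
im=imaging.get_image("side"); m=outline_of("side","rod_a")
print([(round(float(d["p"]),2),np.round(d["rect"])) for d in m]); print("proj bottom/tip",proj(im,[b,t]).round(1).tolist())
E
```

```text
t 16.3 tcp [0.5355 0.2112 0.2551] zt [ 0.522  0.201 -0.829] rod [0.098 0.036 0.995] bottom [0.5308 0.2095 0.1729] tip [0.5435 0.2142 0.3022] q [-0.51  0.1  -0.01  2.19  0.32  0.28 -2.01]
[(0.6, array([229., 180.,  17.,  52.]))]
proj bottom/tip [[240.3, 228.8], [231.8, 179.0]]
```

Call:
move_arm(
  series=[
    [0, 0, -1.5, -0.2, 0.5, 0],
    [0, 0, -1.5, -0.2, 0.5, 0],
    [0, 0, -1.5, -0.2, 0.5, 0],
    [0, 0, -1.5, -0.2, 0.5, 0],
    [0, 0, -1.2, -0.2, 0.5, 0],
    [0, 0, 0, 0, 0, 0],
    [0, 0, 0, 0, 0, 0],
  ],
)

```text
clock: 17.1
position: [0.5348, 0.2125, 0.1824]
ee_rot: [-2.883, -0.537, -0.808]
force: [-0.5, 1.2, -0.7]
width: 0.124
```

```bash
python3 -c "
from h import *
held(.0055,.013,50)"
```

```text
t 17.1 tcp [0.5348 0.2125 0.1824] zt [ 0.485  0.188 -0.854] rod [0.141 0.054 0.989] bottom [0.5265 0.2094 0.1006] tip [0.5448 0.2164 0.2291] q [-0.57  0.22  0.07  2.25  0.44  0.15 -2.13]
```

Call:
move_arm(
  series=[
    [0, 0, 0, 0, 0, 0],
    [0, 0, 0, 0, 0, 0],
    [0, 0, 0, 0, 0, 0],
    [0, 0, 0, 0, 0, 0],
    [0, 0, 0, 0, 0, 0],
  ],
  grip=0.26,
)

```text
clock: 17.6
position: [0.535, 0.2124, 0.1831]
ee_rot: [-2.882, -0.536, -0.81]
force: [1.1, -0.2, 0.8]
width: 0.259
```

Call:
move_arm(
  series=[
    [0, 0, 2, 0, 0, 0],
    [0, 0, 3, 0, 0, 0],
    [0, 0, 3, 0, 0, 0],
    [0, 0, 3, 0, 0, 0],
    [-1, -4, 0, 0, 0, 0],
    [-1, -4, 0, 0, 0, 0],
    [-1, -4, 0, 0, 0, 0],
    [-1, -4, 0, 0, 0, 0],
  ],
)

```text
clock: 18.4
position: [0.4943, 0.0509, 0.2932]
ee_rot: [-2.882, -0.537, -0.811]
force: [0.3, -1.0, -0.8]
width: 0.261
```

```bash
python3 - <<'E'
from h import *
a=imaging.get_image("side")["color"][180:320,180:300,::-1];t=imaging.get_image("top");b=t["color"][170:245,160:240,::-1]
m=outline_of("top","canister");print(m[0]["rect"])
goto([.487,.017,.15],tool(0,0))
cv2.imwrite("pics/c4.png",np.hstack([cv2.resize(a,(400,466)),cv2.resize(b,(400,466))]))
E
```

```text
[175.7, 192.0, 39.6, 35.7]
t 18.55 dcm [ -0.75  -3.27 -14.31] rot deg [ -5.76  31.04 -20.28]
```

View pics/c4.png

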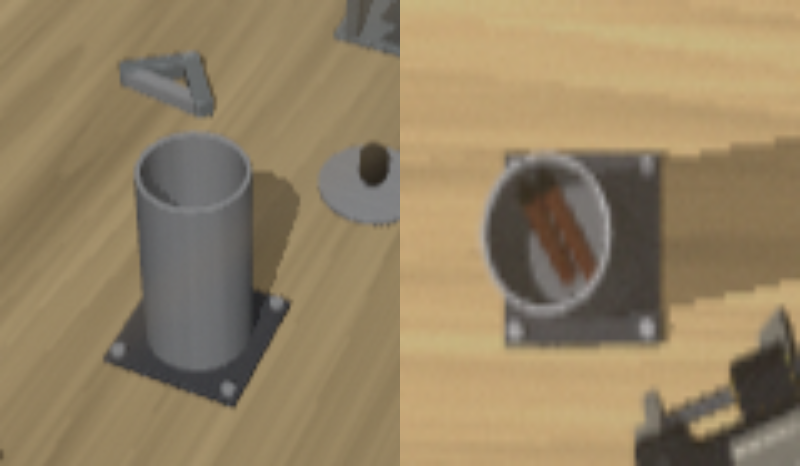

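Both carbons stand in the canister, points up. Next I look at the rim and the lid from above with the wrist camera.

Call:
move_arm(
  series=[
    [0.7, 3, 1.4, -1.15, 6.2, -4.06],
    [0.7, 3, 1.4, -1.15, 6.2, -4.06],
    [0.7, 3, 1.3, -1.15, 6.2, -4.06],
    [0.7, 3, 1.3, -1.15, 6.2, -4.06],
    [0.7, 3, 1.3, -1.15, 6.2, -4.06],
    [0, 0, 0, 0, 0, 0],
    [0, 0, 0, 0, 0, 0],
    [0, 0, 0, 0, 0, 0],
  ],
  grip=0.6,
)

```text
clock: 19.35
position: [0.5251, 0.1883, 0.3504]
ee_rot: [-3.113, -0.075, -0.088]
force: [-1.6, -0.9, -0.1]
width: 0.603
```

```bash
python3 - <<'E'
from h import *
goto([.487,.017,.30],tool(0,0))
s=monitor.observe(); im=imaging.get_image("wrist"); T=wristT(s,im); print(s["position"])
th=np.linspace(0,2*np.pi,72,endpoint=False)
C=np.c_[.538+.038*np.cos(th),.2035+.038*np.sin(th),th*0+.16]
uv=proj(im,C,T); big=cv2.resize(im["color"][:,:,::-1],(1024,768))
out=big.copy()
for u in uv: cv2.circle(out,tuple((u*2+.5).astype(int)),1,(0,255,0),-1)
c=uv.mean(0)*2; x0,y0=int(max(0,c[0]-180)),int(max(0,c[1]-180)); print("crop origin(2x)",x0,y0)
cv2.imwrite("pics/r1.png",np.hstack([big[y0:y0+360,x0:x0+360],out[y0:y0+360,x0:x0+360]]))
m=outline_of("wrist","canister"); print([(d["p"],d["rect"]) for d in m]); print("pred rim box",uv.min(0),uv.max(0))
E
```

```text
t 19.35 dcm [ -3.81 -17.13  -5.04] rot deg [-1.5   3.25 -2.76]
[0.52514359 0.18833076 0.35037389]
crop origin(2x) 310 161
[(0.62, [213.3, 121.4, 66.1, 77.7])]
pred rim box [212.10747392 137.65024622] [278.17855904 202.9261274 ]
```

View pics/r1.png

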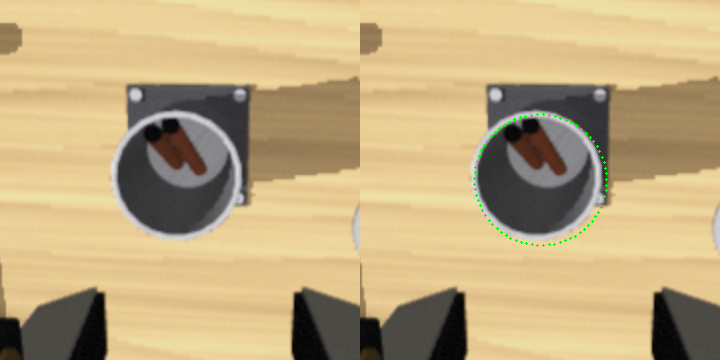

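The rim shows about 4 px left of and 6 px above the prediction (2x scale), centred near (177,174) in the crop. I refine it with a colour fit.

```bash
cat > rim.py <<'E'
from h import *
from scipy.optimize import least_squares
s=monitor.observe(); im=imaging.get_image("wrist"); T=wristT(s,im)
hsv=cv2.cvtColor(im["color"],cv2.COLOR_RGB2HSV)
v,u=np.nonzero((hsv[...,1]<40)&(hsv[...,2]>150))
W=onplane(im,np.c_[u,v]+0.0,.16,T)[:,:2]
c0=np.array([.540,.205])
for w in (.008,.005,.004):
    r=np.hypot(*(W-c0).T); k=abs(r-.036)<w
    f=least_squares(lambda p:np.hypot(*(W[k]-p[:2]).T)-p[2],[*c0,.036],loss='soft_l1',f_scale=.001); c0=f.x[:2]
print("n",k.sum(),"rim c,r",f.x.round(4),"rms",np.std(f.fun).round(4),"angles",np.histogram(np.arctan2(*(W[k]-c0).T[::-1]),8)[0], s["position"])
E
python3 rim.py
```

```text
n 600 rim c,r [0.5407 0.2065 0.0357] rms 0.0011 angles [67 86 76 91 77 77 65 61] [0.52498999 0.18767132 0.35096118]
```

Call:
move_arm(
  series=[
    [-0.9, -4.3, -1, -0.4, 0.8, -0.7],
    [-0.9, -4.3, -1, -0.4, 0.8, -0.7],
    [-1, -4.3, -1, -0.4, 0.8, -0.7],
    [-1, -4.2, -1, -0.3, 0.8, -0.7],
    [0, 0, -2, 0, 0, 0],
    [0, 0, 0, 0, 0, 0],
    [0, 0, 0, 0, 0, 0],
  ],
)

```text
clock: 20.2
position: [0.4873, 0.0181, 0.2916]
ee_rot: [-3.141, 0.001, -0.002]
force: [-0.4, 0.4, 1.2]
width: 0.602
```

```bash
python3 - <<'E'
from h import *
from scipy.optimize import least_squares
s=monitor.observe(); im=imaging.get_image("wrist"); T=wristT(s,im)
M=R.from_rotvec(s["ee_rot"]).as_matrix(); print(s["position"],M.round(3).tolist())
hsv=cv2.cvtColor(im["color"],cv2.COLOR_RGB2HSV); g=hsv[...,2]
d=outline_of("wrist","lid"); print([(x["p"],x["rect"]) for x in d])
# disc: bright unsaturated, boundary of its hull
low=((hsv[...,1]<60)&(hsv[...,2]>100)).astype(np.uint8)
m=d[0]["mask"].astype(np.uint8); l,t,w,h=np.array(d[0]["rect"]).astype(int)
reg=np.zeros_like(m); reg[max(0,t-4):t+h+4,max(0,l-4):l+w+4]=1
for nm,mm in (("mask",m),("col",low*reg)):
    cs=max(cv2.findContours(mm,cv2.RETR_EXTERNAL,cv2.CHAIN_APPROX_NONE)[0],key=cv2.contourArea)
    W=onplane(im,cv2.convexHull(cs).reshape(-1,2),.015,T)[:,:2]
    f=least_squares(lambda p:np.hypot(*(W-p[:2]).T)-p[2],[.487,.018,.043],loss='soft_l1',f_scale=.001)
    print(nm,f.x.round(4),np.std(f.fun).round(4))
dk=((g<60)*cv2.erode(cv2.convexHull(cs).reshape(-1,1,2) is not None and cv2.fillConvexPoly(np.zeros_like(m),cv2.convexHull(cs),1),np.ones((3,3),np.uint8))).astype(np.uint8)
v,u=np.nonzero(dk); print("dark",len(u),u.min(),u.max(),v.min(),v.max())
p=proj(im,[[f.x[0],f.x[1],.047],[f.x[0],f.x[1],.021]],T); print("pred grip top/bottom px",p.round(1).tolist())
big=cv2.resize(im["color"][t-30:t+h+60,l-60:l+w+60,::-1],None,fx=3,fy=3,interpolation=cv2.INTER_CUBIC); print(big.shape,t-30,l-60); cv2.imwrite("pics/l1.png",big[:600,:800])
E
```

```text
[0.48729685 0.01813657 0.29157894] [[1.0, -0.001, 0.001], [-0.001, -1.0, 0.001], [0.001, -0.001, -1.0]]
[(0.73, [223.1, 129.4, 55.5, 59.5])]
mask [0.4849 0.0213 0.0418] 0.0004
col [0.4841 0.0222 0.043 ] 0.0002
dark 213 244 258 156 173
pred grip top/bottom px [[250.8, 166.5], [251.0, 162.5]]
(447, 525, 3) 99 163
```

View pics/l1.png

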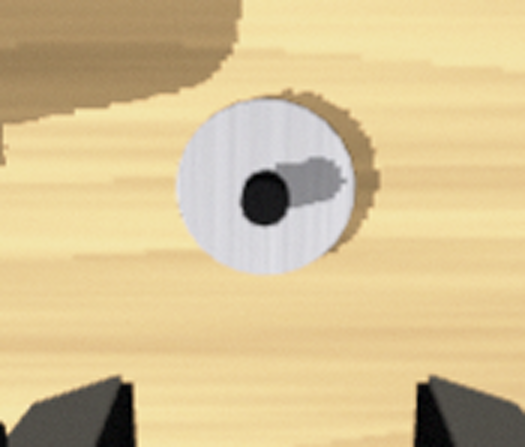

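The lid is well resolved: radius fits at 43 mm, centre (0.484,0.022). Going down to grip it.

Call:
move_arm(
  series=[
    [-0.3, 0.4, -4, 0, 0, 0],
    [0, 0, -4.5, 0, 0, 0],
    [0, 0, -4.5, 0, 0, 0],
    [0, 0, -4.5, 0, 0, 0],
    [0, 0, -3, 0, 0, 0],
    [0, 0, -2, 0, 0, 0],
    [0, 0, 0, 0, 0, 0],
    [0, 0, 0, 0, 0, 0],
  ],
)

```text
clock: 21.1
position: [0.4853, 0.0225, 0.0668]
ee_rot: [-3.141, -0.0, -0.002]
force: [0.7, -0.9, 0.8]
width: 0.601
```

```bash
python3 -c "
from h import *
goto([.4841,.0222,.0385],tool(0,0))"
```

```text
t 21.1 dcm [-0.12 -0.03 -2.83] rot deg [-0.05  0.08 -0.01]
```

Call:
move_arm(
  series=[
    [-0.1, 0, -1.5, 0, 0, 0],
    [0, 0, -1.2, 0, 0, 0],
    [0, 0, 0, 0, 0, 0],
    [0, 0, 0, 0, 0, 0],
  ],
)

```text
clock: 21.5
position: [0.484, 0.0219, 0.0396]
ee_rot: [-3.141, 0.001, -0.002]
force: [0.8, 0.5, 0.0]
width: 0.602
```

Call:
move_arm(
  series=[
    [0, 0, 0, 0, 0, 0],
    [0, 0, 0, 0, 0, 0],
    [0, 0, 0, 0, 0, 0],
    [0, 0, 0, 0, 0, 0],
    [0, 0, 0, 0, 0, 0],
    [0, 0, 0, 0, 0, 0],
  ],
  grip=0,
  force=35,
)

```text
clock: 22.1
position: [0.4837, 0.0218, 0.0392]
ee_rot: [-3.141, 0.002, -0.001]
force: [-0.8, 0.7, 2.9]
width: 0.23
```

```bash
python3 -c "
from h import *
goto([.4841,.0222,.0385],tool(0,0))"
```

```text
t 22.1 dcm [ 0.04  0.04 -0.07] rot deg [-0.04  0.05  0.06]
```

Call:
move_arm(
  series=[
    [0, 0, 2, 0, 0, 0],
    [0, 0, 4.5, 0, 0, 0],
    [0, 0, 4.5, 0, 0, 0],
    [0, 0, 4.5, 0, 0, 0],
    [0, 0, 4.5, 0, 0, 0],
    [0, 0, 3, 0, 0, 0],
    [1.1, 3.7, 0, 0, 0, 0],
    [1.1, 3.7, 0, 0, 0, 0],
  ],
)

```text
clock: 22.9
position: [0.5062, 0.0956, 0.2703]
ee_rot: [-3.141, 0.007, -0.005]
force: [0.9, -0.1, -2.8]
width: 0.23
```

Call:
move_arm(
  series=[
    [1.1, 3.7, 0, 0, 0, 0],
    [1.2, 3.7, 0, 0, 0, 0],
    [1.2, 3.6, 0, 0, 0, 0],
    [0, 0, 0, 0, 0, 0],
    [0, 0, 0, 0, 0, 0],
    [0, 0, 0, 0, 0, 0],
  ],
)

```text
clock: 23.5
position: [0.5403, 0.2044, 0.2685]
ee_rot: [3.141, -0.003, -0.0]
force: [-0.4, -0.1, -2.1]
width: 0.232
```

```bash
python3 - <<'E'
from h import *
goto([.5407,.2065,.21],tool(0,0))
im=imaging.get_image("side");b=imaging.get_image("top")
a=im["color"][120:320,160:320,::-1]
cv2.imwrite("pics/p1.png",cv2.resize(a,(480,600),interpolation=cv2.INTER_CUBIC))
E
```

```text
t 23.5 dcm [ 0.04  0.21 -5.85] rot deg [ 0.04 -0.02  0.12]
```

Call:
move_arm(
  series=[
    [0, 0.2, -2, 0, 0, 0],
    [0, 0, -2.5, 0, 0, 0],
    [0, 0, -1.7, 0, 0, 0],
    [0, 0, 0, 0, 0, 0],
    [0, 0, 0, 0, 0, 0],
  ],
)

```text
clock: 24.1
position: [0.5408, 0.2072, 0.2076]
ee_rot: [-3.141, 0.003, -0.001]
force: [0.3, -0.1, -3.0]
width: 0.234
```

```bash
python3 - <<'E'
from h import *
for i in range(3):
    goto([.5407,.2065,.189],tool(0,0)); imaging.get_image("side")
print(monitor.observe()["force"])
E
```

```text
t 24.1 dcm [-0.01 -0.07 -1.86] rot deg [-0.03  0.05  0.11]
t 24.15 dcm [-0.05 -0.1  -1.91] rot deg [-0.06  0.11  0.1 ]
t 24.2 dcm [-0.06 -0.12 -1.94] rot deg [-0.08  0.15  0.1 ]
[ 0.78069355  0.13432882 -1.7488553 ]
```

Call:
move_arm(
  series=[
    [0, -0.1, -0.4, 0, 0, 0],
    [0, 0, -0.4, 0, 0, 0],
    [0, 0, -0.3, 0, 0, 0],
    [0, 0, 0, 0, 0, 0],
  ],
)

```text
clock: 24.65
position: [0.5403, 0.2066, 0.1954]
ee_rot: [-3.141, 0.001, 0.0]
force: [-0.0, 0.6, -2.5]
width: 0.227
```

Call:
move_arm(
  series=[
    [0, 0, -0.2, 0, 0, 0],
    [0, 0, -0.2, 0, 0, 0],
    [0, 0, 0, 0, 0, 0],
  ],
)

```text
clock: 24.95
position: [0.5405, 0.2067, 0.1917]
ee_rot: [-3.141, 0.002, -0.0]
force: [0.4, 0.2, -2.4]
width: 0.229
```

Call:
move_arm(
  series=[
    [0, 0, -0.15, 0, 0, 0],
    [0, 0, -0.1, 0, 0, 0],
    [0, 0, 0, 0, 0, 0],
  ],
)

```text
clock: 25.25
position: [0.5406, 0.2067, 0.1894]
ee_rot: [-3.141, 0.002, -0.001]
force: [-0.2, 0.6, -1.8]
width: 0.231
```

Call:
move_arm(
  series=[
    [0, 0, -0.1, 0, 0, 0],
    [0, 0, 0, 0, 0, 0],
    [0, 0, 0, 0, 0, 0],
  ],
)

```text
clock: 25.55
position: [0.5407, 0.2068, 0.1892]
ee_rot: [-3.141, 0.002, -0.002]
force: [-3.2, -2.2, 5.0]
width: 0.228
```

Contact at the expected seated height (5 N up). Releasing and retreating upward.

Call:
move_arm(
  series=[
    [0, 0, 0, 0, 0, 0],
    [0, 0, 0, 0, 0, 0],
    [0, 0, 0, 0, 0, 0],
    [0, 0, 0, 0, 0, 0],
    [0, 0, 0, 0, 0, 0],
  ],
  grip=0.6,
)

```text
clock: 26.05
position: [0.5406, 0.2068, 0.1884]
ee_rot: [-3.141, 0.001, -0.001]
force: [-0.1, -0.6, -0.1]
width: 0.585
```

Call:
move_arm(
  series=[
    [0, 0, 2, 0, 0, 0],
    [0, 0, 4, 0, 0, 0],
    [0, 0, 4, 0, 0, 0],
    [-2, -4, 0, 0, 0, 0],
    [-2, -4, 0, 0, 0, 0],
    [-2, -4, 0, 0, 0, 0],
    [-2, -4, 0, 0, 0, 0],
    [0, 0, 0, 0, 0, 0],
  ],
)

```text
clock: 26.85
position: [0.4584, 0.0411, 0.2887]
ee_rot: [3.14, -0.013, 0.0]
force: [-0.1, 0.1, 0.2]
width: 0.601
```

```bash
python3 - <<'E'
from h import *
im=imaging.get_image("side");t=imaging.get_image("top")
for n,i in (("side",im),("top",t)):
    d=outline_of(n,"lid"); print(n,[(round(float(x["p"]),2),x["rect"]) for x in d])
    th=np.linspace(0,2*np.pi,90);
    for z in (.165,.160):
        u=proj(i,np.c_[.5407+.043*np.cos(th),.2067+.043*np.sin(th),th*0+z]); print(z,"pred",u.min(0).round(1),(u.max(0)-u.min(0)).round(1))
    print("grip top pred",proj(i,[[.5407,.2067,.197]]).round(1))
a=im["color"][180:320,180:300,::-1];b=t["color"][170:245,160:240,::-1]
cv2.imwrite("pics/end.png",np.hstack([cv2.resize(a,(400,466)),cv2.resize(b,(400,466))]))
E
```

```text
side [(0.59, [216.5, 214.2, 42.4, 32.3])]
0.165 pred [216.7 216. ] [40.4 27.7]
0.16 pred [216.8 217.7] [40.2 27.8]
grip top pred [[236.5 218.1]]
top [(0.69, [173.4, 192.1, 30.8, 30.2])]
0.165 pred [172.8 192.1] [30.1 29.9]
0.16 pred [173.1 192.2] [30.  29.8]
grip top pred [[186.1 206.4]]
```

View pics/end.png

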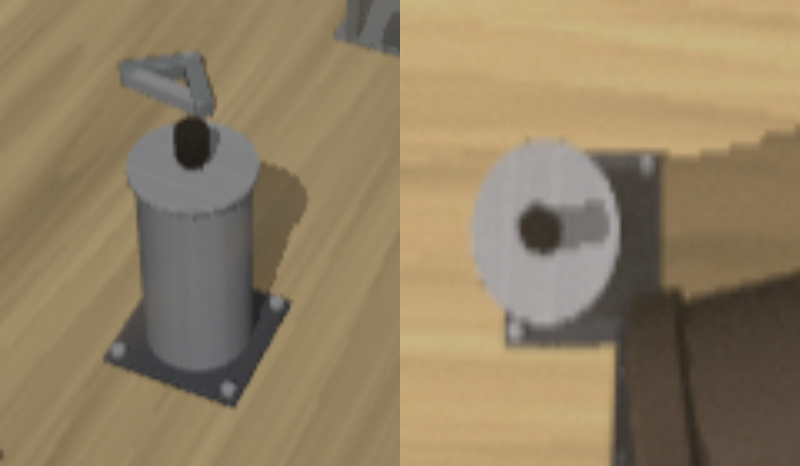

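The lid sits level on the rim, its outline matches the seated prediction within about 2 px, and the arm is clear. Handing in.

```bash
python3 -c "
from h import *
print(monitor.observe()['force'].round(1)); print(workorder.sign_off())"
```

```text
[-0.   0.4  1.5]
the job is handed in; nothing more can be done
None
```

Both carbons stand in the canister with their points up, the lid is on and released, and I handed the job in at about 27 s of the 72 s limit. Sign-off gave no verdict.

- **Carbons:** I released each one inside the mouth, and it dropped about 80–90 mm. The wrist picture taken before the lid went on shows both inside, points up, leaning side by side against the far wall. I did not measure their heights. By geometry, a 130 mm rod at its steepest possible lean in the tube still has its point above 115 mm.
- **Lid:** The plug went in with almost no side force. It met the rim at the expected height, with the tool at 0.189 m and about 5 N upward. After release, its outline in the top picture matched the seated prediction within about 1 px. In the side picture it was within about 2 px, except that the detector's box ran 4–5 px taller because the detector included the grip. It looks level.
- **Clearance:** The arm was clear of everything at hand-in, with wrist force at about noise level. I did not re-measure the hammer, brush or square. The arm never came down near them, and I saw no contact.

One thing did not go to plan. Wrist joint 6 reached its limit, so the first carbon was released about 24° off upright. For the second carbon I leaned the tool 15° forward at the pick, and it was released about 9° off.

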